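Fit the square-bored handle onto the planer gearbox

TASK

The green planer gearbox on the bench needs its hand lever back on. Take the handle with the square hole (black balls), turn it so that the hole lines up with the square spindle, lower it on with the gripper, letting go only when the spindle is well inside the hole, and leave it fully home on the gearbox collar, released; any of the four ways round will do. Leave the handle with the round hole (red balls) where it lies.

Things in the scene. Friction and masses are not known exactly. Their poses are not given: they have to be found in the camera images.
- handle_mid (a point): Loose handle to fit, flat on the bench: square aluminium hub 40x40 mm, 55 tall, square through-hole 25x25 up its middle, sides parallel to the hub's; 10 mm bar out both sides, ending in black 24 mm balls centred 70 mm from the axis, bar and balls centred 12 mm above the underside. Point: hub centre, 27.5 mm above underside. z up, x along the bar; grip the hub's flats across the bar (along y). 0.2-0.42 kg.
- spindle_tip (a point): Centre of the top of the upright square steel spindle of the fixed green gearbox, 96 mm above the bench; it does not turn. z up, x and y square to its sides. 20x20 mm, top 14 mm tapered to 9x9; it stands 36 mm above a flat round collar (52 mm wide) on which the hub's underside rests when home. Collar 10 mm above the green case, 110 (x) x 90 (y) x 50 mm high; low feet to 138 mm along x.
- round_mid (a point): The wrong handle, a loose bystander: round aluminium hub 40 mm across, 55 tall, with a round 24 mm hole that does not fit the spindle, the same bar, and red balls; ball ends 82 mm from the axis. Point: hub centre, 27.5 mm above its underside; z up, x along the bar. (Beyond it, more than 0.72 m ahead of the robot base, lie a wooden mallet and a stack of wooden discs, under 75 mm high, out of the way.)
Mind the look-alikes: they are no part of the job. Leave any pink or yellow look-alike of the part that bears spindle_tip alone.

How it is judged (in metres and radians):
On the way:
1. the handle is lowered in the gripper until the spindle is at least 8 mm inside its hole (z of handle_mid in the frame of spindle_tip below 0.0195 m and horizontal distance between handle_mid and spindle_tip below 0.01 m and contact force between handle and the fingers above 0.5 N), for 0.1 s.
At the end, for the whole second after the job is handed in: The square-holed handle stands on the spindle, fully home: hub centre at least 4 mm below the spindle's tip (8.5 mm when resting on the collar), within 10 mm of the spindle's axis, upright within 10 degrees, at rest and released (z of handle_mid in the frame of spindle_tip below -0.004 m and horizontal distance between handle_mid and spindle_tip below 0.01 m and angle between handle_mid's own z axis and vertical below 0.175 rad and linear speed of handle below 0.02 m/s and contact force between handle and the fingers below 0.1 N); the robot touches nothing.
It fails at once if the round-holed handle is moved by more than 30 mm (distance of round_mid from where it was at the start of the episode above 0.03 m).
It also fails if it takes over 42 s, if anything falls off the work surface, if the arm or the gripper's body presses on something with over 40 N, if the wrist force passes 120 N, or if a joint passes its speed limit or range.

ROBOT

A 6-joint arm with a two-finger parallel gripper is mounted at the origin on the work surface. World frame = base frame: x ahead of the robot, y to its left, z up, the work surface at z = 0. Lengths are in mm, angles in rad, forces in N, time in s.
With the tool pointing down it reaches from about 350 to 975 mm from the base axis. Payload 7.1 kg.
Tool frame: the origin (TCP) lies at the very end of the fingers, on their centre line; the grasp point (between the pads) lies ctrl.hold_point_z behind it (ctrl.hold_point_z is the distance from the TCP to the grasp point, in mm); z points along the fingers, y is the line along which they close (so a half turn about z gives the same grasp; the last joint's range is limited). The gripper opens to 88 mm and grips with 3 to 60 N. Pads are 20 mm wide; open, the fingers measure 115 mm over their backs; the gripper's body (75 mm by 178 mm) begins 61 mm behind the grasp point.
Start: joints at [1.313, 0.423, 1.63, -0, 1.089, -0.019], TCP at [147.804, 607.255, 222.675] pointing down, gripper open.
Joint ranges: [-3, 3], [-0.9, 2.11], [0.09, 2.58], [-1.31, 4.45], [0.11, 2.69], [-2.54, 2.54]. Speed limits (rad/s): [2.39, 2.39, 3.01, 3.14, 3.14, 3.14].

INTERFACE

Orientations are given as a rotation vector (axis times angle).
In Python, from workcell import ctrl gives the robot as it stands. The module is installed in compiled form; this text tells all that it offers.
- The arm moves only by the shell command python3 -m creep 'ROWS'. ROWS is JSON, a list of rows, each an object with "translation": the shift along the tool's x, y, z in mm, a list of three; "angular": the turn, a rotation vector about the tool's x, y, z in rad, a list of three; "jaw": the opening, from 0 (shut) to 1 (fully open). A call has exactly 8 rows; each row is the pose to reach, as a shift and turn from the pose commanded when the call began, along the tool's axes at that moment; what a row does not reach only later rows make up. A row lasts 1/8 s, in which the tool goes at most 62.5 mm and 10.7 degrees, less where a joint would pass 70% of its speed; a pose out of reach is approached as far as the arm can. A call with a gripper value outside its range is refused whole. The fingers move at their own pace and stop on an object; the grip force is fixed at half the most. Time passes only in rows, so rows that repeat a pose let the fingers close, or fill a call up. It gives the time, the measured TCP pose, the force, the opening and the grip force at its end, in the units of the state.
- ctrl.get_obs(): the state, without advancing time (a new reading comes with each control period).
- ctrl.get_image(name): name is "scene" or "side" or "wrist"; returns the picture (480x640x3 uint8, red, green, blue); there is no depth.
- ctrl.camera_info(name): a dict with "camera_matrix" (3x3 intrinsics, pixels), "distortion" ([k1, k2, p1, p2, k3] as OpenCV has them; the pictures are not rectified), "world_from_camera" (4x4, takes a point from camera to world coordinates). Camera axes: x right, y up, looking along -z (the intrinsics and any distortion apply to the point x, -y, -z); pixel columns grow to the right and rows downward; lengths in mm; the calibration is good to about 2 mm. A picture is of the moment at which its call begins: read the wrist's pose just before it. camera_info takes no time and is no camera call; for the wrist camera it gives the pose at the moment of the call.
- ctrl.close_job(): hands the job in; it is judged then, once.
Trained networks look in the newest picture that a camera, given by its name, has taken for a name from the list of things; names that differ only in an ending like _2 or _b are one class to them, and where a whole thing is asked for, a point or a joint stands for the part that bears it (a point fixed in the world has none). Each returns a list of dicts, best first, with "score" (0 to 1); they miss things now and then, are a little off and sometimes report something else, mostly with a low value. They report only what shows in the picture. A call takes as long as a camera call. They do not tell look-alikes from the thing itself.
- ctrl.look_for(camera, label): "rect" ([left, top, right, bottom] in pixels, round what is visible of it).
The state is a dict: "t": time; "qpos": joint angles; "qvel": joint speeds; "joint_torque": joint torques, N m; "ee_pos": TCP position; "orientation": TCP orientation; "ft_force": force on the tool from outside, world axes, zero at the start; "moment": the same for the moment, N m; "width": finger opening in mm; "grasp_force": force on a finger pad.
Only numpy, scipy, OpenCV 4.12 (cv2) and the standard library are available. Lean on these libraries where they do the work, as an engineer would, in place of code of your own. Each camera call takes 0.05 s, during which the arm holds its last target. There are 200 camera calls.

## Working session

There is one attempt and no reset: what is moved stays moved. The work goes in short steps, Python scripts to look and compute and a shell command to move; the robot and the scene stay as the last step left them, time stands still between calls to the robot, and variables do not carry over. Pictures are saved under pics/ and viewed, at most 10 in all, crops included, and the job is handed in when it is done.

```bash
mkdir -p pics; cat > h.py <<'E'
import numpy as np, cv2
from workcell import ctrl
def snap(n,f=None):
    ci=ctrl.camera_info(n); im=ctrl.get_image(n)
    if f: cv2.imwrite('pics/'+f,im[:,:,::-1])
    return im,ci
def ray(ci,uv):
    K=np.array(ci['camera_matrix'],float);d=np.array(ci['distortion'],float)
    p=cv2.undistortPoints(np.array(uv,float).reshape(-1,1,2),K,d).reshape(-1,2)
    T=np.array(ci['world_from_camera'],float)
    D=np.c_[p[:,0],-p[:,1],-np.ones(len(p))]@T[:3,:3].T
    return T[:3,3],D
def onz(ci,uv,z):
    o,D=ray(ci,uv); z=np.broadcast_to(z,len(D)); return o+D*((z-o[2])/D[:,2])[:,None]
def proj(ci,P):
    K=np.array(ci['camera_matrix'],float);d=np.array(ci['distortion'],float)
    T=np.array(ci['world_from_camera'],float)
    c=(np.atleast_2d(P)-T[:3,3])@T[:3,:3]; c=c*[1,-1,-1]
    return cv2.projectPoints(c.reshape(-1,1,3),np.zeros(3),np.zeros(3),K,d)[0].reshape(-1,2)
E
python3 - <<'E'
from h import *
ims=[]
for n in ['scene','side']:
    im,ci=snap(n,n+'0.png'); ims.append(im)
    print(n,np.round(ci['world_from_camera'],2).tolist())
    for l in ['handle_mid','spindle_tip','round_mid']:
        print(l,[(np.round(r['rect']).tolist(),round(r['score'],2)) for r in ctrl.look_for(n,l)])
print(ctrl.get_obs(),ctrl.hold_point_z)
E
```

```text
scene [[-0.71, -0.6, 0.38, 765.05], [0.71, -0.6, 0.38, 268.78], [0.0, 0.54, 0.84, 715.36], [0.0, 0.0, 0.0, 1.0]]
handle_mid [([251.0, 299.0, 314.0, 379.0], 0.73)]
spindle_tip [([208.0, 184.0, 283.0, 250.0], 0.82), ([231.0, 104.0, 294.0, 162.0], 0.72), ([128.0, 144.0, 200.0, 205.0], 0.7)]
round_mid [([400.0, 356.0, 486.0, 417.0], 0.73)]
side [[0.76, 0.46, -0.45, 78.78], [-0.65, 0.56, -0.52, -491.64], [0.01, 0.69, 0.73, 746.35], [0.0, 0.0, 0.0, 1.0]]
handle_mid [([327.0, 198.0, 375.0, 246.0], 0.64)]
spindle_tip [([349.0, 273.0, 425.0, 333.0], 0.8), ([331.0, 378.0, 420.0, 455.0], 0.79), ([441.0, 329.0, 537.0, 402.0], 0.61)]
round_mid [([213.0, 171.0, 280.0, 206.0], 0.83)]
{'t': 0.4, 'qpos': array([ 1.31303824e+00,  4.23230454e-01,  1.63002462e+00,  1.69001551e-05,
        1.08860964e+00, -1.90202321e-02]), 'qvel': array([ 0.00208342, -0.00222301, -0.0004224 ,  0.00011235,  0.00263716,
        0.0008364 ]), 'joint_torque': array([ 5.93399345e-04, -5.44019866e+01, -2.73662674e+01,  6.43066806e-02,
        1.88376952e-02, -7.90276567e-05]), 'ee_pos': array([147.75356861, 607.17496185, 222.54450239]), 'orientation': array([-3.74124594e-01, -3.11918355e+00,  4.20017943e-04]), 'ft_force': array([0.21375046, 0.20463089, 0.19713095]), 'moment': array([ 0.02981824,  0.05617043, -0.03354745]), 'grasp_force': 0.0, 'width': 87.96120173233048} 18.700000000000003
```

View pics/scene0.png

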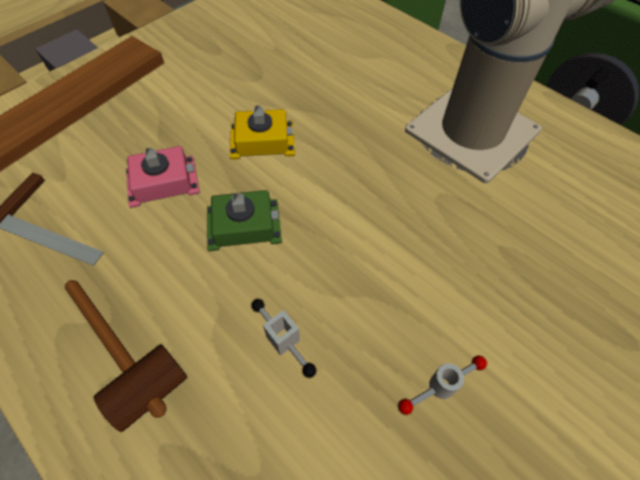

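View pics/side0.png

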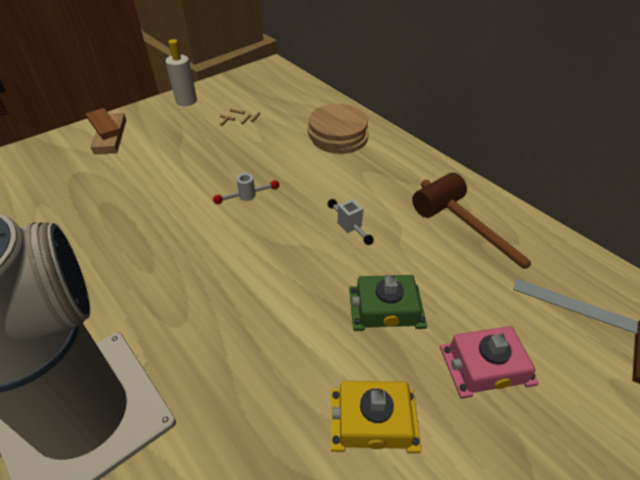

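Scene view: three gearboxes look alike, green (243,218), pink (162,175) and yellow (262,132). Green fits the task's "green planer gearbox". There are two handles: black balls at (258,305)/(309,370) with a square hub, which is the one to fit, and red balls at (405,407)/(480,363) with a round hub, which stays put. In the side view, green is at (388,300) and the black-ball handle at (350,220). I'll confirm both in one crop.

```bash
python3 - <<'E'
from h import *
im,ci=snap('scene'); cv2.imwrite('pics/crop1.png',cv2.resize(im[175:390,195:330,::-1],None,fx=2.7,fy=2.7,interpolation=cv2.INTER_CUBIC))
im2,ci2=snap('side')
def blobs(im,rect):
    l,t,r,b=rect; m=(im[t:b,l:r].max(2)<45).astype(np.uint8)
    n,_,s,c=cv2.connectedComponentsWithStats(m)
    return [(s[i,4],c[i]+[l,t]) for i in range(1,n) if s[i,4]>25]
for i,c,r in [(im,ci,(245,290,325,385)),(im2,ci2,(320,190,385,255))]:
    bl=blobs(i,r); print(bl)
    P=onz(c,[b[1] for b in bl],12); print(P.round(1), P.mean(0).round(1), np.degrees(np.arctan2(*(P[1]-P[0])[[1,0]])))
# rough spindle tip z=96
print(onz(ci,[[239,199]],96),onz(ci2,[[390,281]],96))
print(onz(ci,[[448,372]],55),onz(ci,[[405,407],[480,363]],12))
def green(im): 
    i=im.astype(int);m=((i[:,:,1]>i[:,:,0]*1.3)&(i[:,:,1]>i[:,:,2]*1.3)&(i[:,:,1]>50)).astype(np.uint8)
    n,l,s,c=cv2.connectedComponentsWithStats(m); return [(s[k].tolist(),c[k].round(1)) for k in range(1,n) if s[k,4]>400]
print(green(im),green(im2))
c=ctrl.camera_info('wrist'); print(np.round(c['world_from_camera'],2).tolist(), c['camera_matrix'])
E
```

```text
[(np.int32(92), array([256.93478261, 304.59782609])), (np.int32(129), array([308.60465116, 369.95348837]))]
[[614.1 -17.1  12. ]
 [629.8 123.   12. ]] [622.  53.  12.] 83.60149874141709
[(np.int32(43), array([331.39534884, 202.95348837])), (np.int32(60), array([368.        , 239.43333333]))]
[[627.7 123.8  12. ]
 [612.1 -16.4  12. ]] [619.9  53.7  12. ] -96.36815044627464
[[ 524.23974256 -153.10048511   96.        ]] [[ 510.478929   -169.62014168   96.        ]]
[[496.26706227 278.25945396  55.        ]] [[566.83923344 264.16833733  12.        ]
 [431.63751372 306.15406018  12.        ]]
[([385, 0, 60, 28, 899], array([421.4,   9.1])), ([606, 0, 34, 22, 441], array([625.7,   8.6])), ([208, 191, 73, 59, 2621], array([241.7, 221.9]))] [([350, 276, 74, 54, 1873], array([385.1, 299.2]))]
[[0.24, -0.94, -0.24, 81.4], [0.97, 0.23, 0.06, 623.56], [0.0, -0.25, 0.97, 384.2], [0.0, 0.0, 0.0, 1.0]] [[349.59560856   0.         312.73396583]
 [  0.         349.59560856 243.86323892]
 [  0.           0.           1.        ]]
```

View pics/crop1.png

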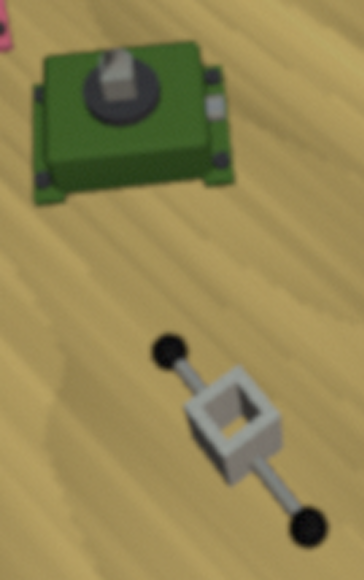

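The crop confirms both: the green gearbox with its square spindle at about (239,196), and the square-hole handle with black balls. The handle is at about (621,53) with the bar at 83.5°. I'm moving to hover above it, where the wrist camera should also see the gearbox.

```bash
cat >> h.py <<'E'
from scipy.spatial.transform import Rotation as Ro
def rel(p,yang):
    """rows' shift/turn to put TCP at p, pointing down, tool y at world angle yang (deg)"""
    o=ctrl.get_obs(); R=Ro.from_rotvec(o['orientation']).as_matrix()
    a=np.radians(yang); y=np.array([np.cos(a),np.sin(a),0]); z=np.array([0,0,-1.]); x=np.cross(y,z)
    T=np.c_[x,y,z]
    print('t',round(o['t'],2),'pos',o['ee_pos'].round(1),'yang',np.degrees(np.arctan2(R[1,1],R[0,1])).round(2),'F',o['ft_force'].round(1),'q6',o['qpos'][5].round(2))
    print('shift',(R.T@(np.array(p)-o['ee_pos'])).round(1),'turn',Ro.from_matrix(R.T@T).as_rotvec().round(4))
E
python3 -m creep '[{"translation":[-25,-18,0],"angular":[0,0,0.06],"jaw":1},{"translation":[-70,-50,0],"angular":[0,0,0.16],"jaw":1},{"translation":[-118,-85,0],"angular":[0,0,0.28],"jaw":1},{"translation":[-166,-120,0],"angular":[0,0,0.40],"jaw":1},{"translation":[-214,-155,0],"angular":[0,0,0.52],"jaw":1},{"translation":[-262,-190,0],"angular":[0,0,0.64],"jaw":1},{"translation":[-310,-224,0],"angular":[0,0,0.76],"jaw":1},{"translation":[-358,-259,0],"angular":[0,0,0.88],"jaw":1}]'
python3 -c "
from h import *
rel([621,53.3,222],-6.5)"
```

```text
t: 1.5
ee_pos: [435.6, 269.5, 223.0]
orientation: [1.672, 2.659, 0.001]
ft_force: [0.3, 1.1, 0.7]
width: 87.8
grasp_force: 0.0
t 1.5 pos [435.6 269.5 223. ] yang 25.67 F [0.3 1.1 0.7] q6 0.08
shift [-275.2   73.4    1.1] turn [ 9.000e-04 -4.000e-04  5.615e-01]
```

```bash
python3 -m creep '[{"translation":[-45,12,0],"angular":[0,0,0.09],"jaw":1},{"translation":[-92,24,0],"angular":[0,0,0.19],"jaw":1},{"translation":[-138,37,0],"angular":[0,0,0.29],"jaw":1},{"translation":[-184,49,0],"angular":[0,0,0.38],"jaw":1},{"translation":[-230,61,0],"angular":[0,0,0.48],"jaw":1},{"translation":[-262,70,0],"angular":[0,0,0.54],"jaw":1},{"translation":[-275,73,0],"angular":[0,0,0.56],"jaw":1},{"translation":[-275,73,0],"angular":[0,0,0.56],"jaw":1}]'
python3 - <<'E'
from h import *
rel([621,53.3,222],-6.5)
im,ci=snap('wrist','w1.png')
for l in ['handle_mid','spindle_tip']:
    print(l,[(np.round(r['rect']).tolist(),round(r['score'],2)) for r in ctrl.look_for('wrist',l)])
print(proj(ci,[[629.8,123,12],[614,-17,12],[621,53.3,55],[517,-161,96]]).round(1))
E
```

```text
t: 2.5
ee_pos: [620.0, 55.3, 222.5]
orientation: [-2.338, -2.098, 0.001]
ft_force: [-0.0, -0.1, -0.2]
width: 87.9
grasp_force: 0.0
t 2.5 pos [620.   55.3 222.5] yang -6.2 F [-0.  -0.1 -0.2] q6 0.18
shift [-1.8  1.2  0.5] turn [-0.0005 -0.      0.0053]
handle_mid [([294.0, 141.0, 335.0, 293.0], 0.7)]
spindle_tip [([189.0, 375.0, 318.0, 432.0], 0.58)]
[[315.5 153.7]
 [314.7 282.1]
 [314.3 228.9]
 [235.8 451.7]]
```

View pics/w1.png

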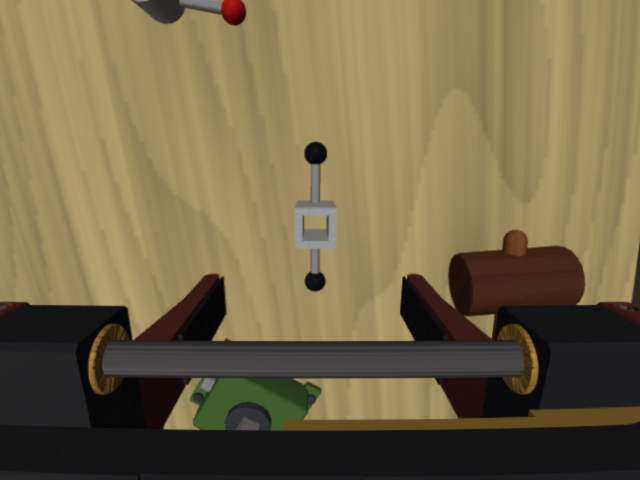

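The wrist view shows the handle in the clear: black balls at (316,153) and (315,281), hub at (316,224), as predicted. The gearbox at (250,400) is partly hidden, so I'll measure it from a clear view before grasping.

```bash
python3 -m creep '[{"translation":[-35,-11,0],"angular":[0,0,0],"jaw":1},{"translation":[-85,-27,0],"angular":[0,0,0],"jaw":1},{"translation":[-138,-43,0],"angular":[0,0,0],"jaw":1},{"translation":[-190,-59,0],"angular":[0,0,0],"jaw":1},{"translation":[-235,-73,0],"angular":[0,0,0],"jaw":1},{"translation":[-265,-83,0],"angular":[0,0,0],"jaw":1},{"translation":[-276,-86,0],"angular":[0,0,0],"jaw":1},{"translation":[-276,-86,0],"angular":[0,0,0],"jaw":1}]'
python3 - <<'E'
from h import *
rel([621,53.3,222],-6.5)
im,ci=snap('wrist')
l,t=180,60
cv2.imwrite('pics/w2.png',cv2.resize(im[t:t+250,l:l+270,::-1],None,fx=2.4,fy=2.4,interpolation=cv2.INTER_CUBIC))
np.save('w2.npy',im); import pickle; pickle.dump(ci,open('w2.pkl','wb'))
print([(np.round(r['rect']).tolist(),round(r['score'],2)) for r in ctrl.look_for('wrist','spindle_tip')])
E
```

```text
t: 3.65
ee_pos: [505.0, -209.2, 222.8]
orientation: [2.338, 2.098, 0.0]
ft_force: [0.6, -0.1, 0.7]
width: 87.5
grasp_force: 0.0
t 3.65 pos [ 505.  -209.2  222.8] yang -6.19 F [ 0.6 -0.1  0.7] q6 -0.31
shift [273.5  87.    0.9] turn [ 0.0002 -0.0002  0.0054]
[([319.0, 280.0, 425.0, 400.0], 0.95), ([243.0, 96.0, 402.0, 243.0], 0.88), ([124.0, 250.0, 261.0, 378.0], 0.58)]
```

View pics/w2.png

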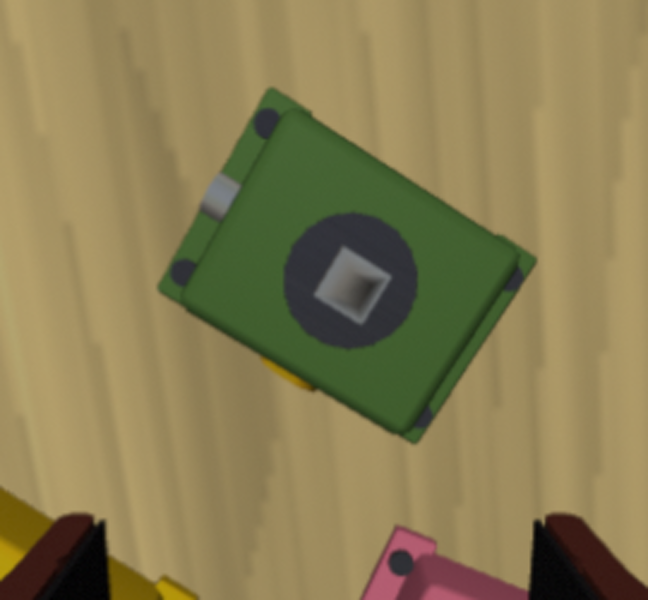

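The crop shows the spindle from nearly above: light square with corners at crop (345,246), (391,278), (360,324), (315,294), centred on the dark collar at (351,280). I'll fit its pose from those edges.

```bash
python3 - <<'E'
from h import *
import pickle
from scipy.optimize import least_squares
im=np.load('w2.npy').astype(int); ci=pickle.load(open('w2.pkl','rb'))
i=im; sat=i.max(2)-i.min(2)
roi=np.zeros(im.shape[:2],bool); roi[140:215,290:365]=1
# collar+spindle = unsaturated disc
m=(roi&(sat<30)).astype(np.uint8)
n,l,s,c=cv2.connectedComponentsWithStats(m); k=1+s[1:,4].argmax(); disc=(l==k).astype(np.uint8)
cn=max(cv2.findContours(disc,0,2)[0],key=len); el=cv2.fitEllipse(cn); print('disc',el)
print('collar xy z60',onz(ci,[el[0]],60).round(1), 'edge pts diam', (lambda P:np.ptp(P,0))(onz(ci,cn.reshape(-1,2),60)).round(1))
sp=((disc>0)&(i.max(2)>85)).astype(np.uint8)
# corners: known from the view
cs=np.array([[345,246],[391,278],[360,324],[315,294]])/2.4+[180,60]-0.3
g=im.max(2).astype(np.uint8)
def model(p,z,h=10):
    a=p[2]; R=np.array([[np.cos(a),-np.sin(a)],[np.sin(a),np.cos(a)]])
    q=np.array([[h,h],[-h,h],[-h,-h],[h,-h]])@R.T+p[:2]; return np.c_[q,np.full(4,z)]
# mask fit: silhouette hull of shoulder+base
S=8
def sil(p):
    pts=np.r_[proj(ci,model(p,82)),proj(ci,model(p,60))]-[290,140]
    h=cv2.convexHull(((pts+0.5)*S).astype(np.float32)).astype(np.int32)
    M=np.zeros((75*S,75*S),np.uint8); cv2.fillConvexPoly(M,h,255)
    return cv2.resize(M,(75,75),interpolation=cv2.INTER_AREA)/255.
# fill dark tip facet: hole fill
c2=max(cv2.findContours(sp,0,2)[0],key=cv2.contourArea); h=cv2.convexHull(c2)
F=np.zeros(im.shape[:2],np.uint8); cv2.fillConvexPoly(F,h,1); F=F[140:215,290:365].astype(float)
print('minrect',cv2.minAreaRect(c2), F.sum())
best=None
from scipy.optimize import minimize
for a0 in np.radians([0,20,40,60,80]):
    P0=onz(ci,[cs.mean(0)],82)[0]
    r=minimize(lambda p:((cv2.GaussianBlur(sil([p[0],p[1],p[2]/20]),(0,0),1)-cv2.GaussianBlur(F,(0,0),1))**2).sum(),[P0[0],P0[1],a0*20],method='Nelder-Mead',options=dict(initial_simplex=None,xatol=.02))
    if best is None or r.fun<best.fun: best=r
p=best.x; print('fit',p[:2].round(1),np.degrees(p[2]/20)%90,best.fun, sil([p[0],p[1],p[2]/20]).sum())
# case yaw from green mask
gm=((i[:,:,1]>i[:,:,0]*1.3)&(i[:,:,1]>i[:,:,2]*1.2)).astype(np.uint8)
n,l,s,c=cv2.connectedComponentsWithStats(gm); k=1+s[1:,4].argmax()
W=onz(ci,np.argwhere(l==k)[:,::-1],50)[:,:2].astype(np.float32); print('case',cv2.minAreaRect(W))
C=onz(ci,cs,82)[:,:2]; print(C.round(1).tolist(),C.mean(0),[np.degrees(np.arctan2(*(C[(j+1)%4]-C[j])[::-1]))%90 for j in range(4)],[np.linalg.norm(C[(j+1)%4]-C[j]).round(1) for j in range(4)])
E
```

```text
disc ((325.4999694824219, 176.4958953857422), (55.462120056152344, 56.26082992553711), 24.971952438354492)
collar xy z60 [[ 521.6 -162.5   60. ]] edge pts diam [51.  51.3  0. ]
minrect ((326.573486328125, 178.54412841796875), (23.838302612304688, 24.352798461914062), 30.963754653930664) 608.0
fit [ 521.9 -163.2] 52.5851819261432 2.669225644658173 587.8666666666667
case ((520.3976440429688, -160.81964111328125), (87.68195343017578, 120.85055541992188), 52.471656799316406)
[[520.5, -149.0], [535.6, -161.8], [523.1, -176.9], [508.1, -164.5]] [ 521.803883   -163.07368187] [np.float64(49.77169930921849), np.float64(50.26492393633555), np.float64(50.38864139769433), np.float64(51.51738048633514)] [np.float64(19.8), np.float64(19.6), np.float64(19.4), np.float64(19.8)]
```

The spindle is at (521.8,-162.9) with its sides at 52.4° mod 90, and the collar, fit and case all agree. I'll get the handle's position from the first wrist picture the same way.

```bash
python3 - <<'E'
from h import *
im=cv2.imread('pics/w1.png')
# pose of w1: camera rigid to the tool; TCP then (620,55.3,222.5) same orientation as now up to 0.01deg
ci=ctrl.camera_info('wrist'); o=ctrl.get_obs(); ci['world_from_camera']=np.array(ci['world_from_camera'],float)
ci['world_from_camera'][:3,3]+=np.array([620.0,55.3,222.5])-o['ee_pos']
m=(im.max(2)<45).astype(np.uint8); m[:,:295]=0; m[:,336:]=0; m[295:]=0
n,l,s,c=cv2.connectedComponentsWithStats(m); b=[c[k] for k in range(1,n) if s[k,4]>60]; print(b)
P=onz(ci,b,12); d=P[0]-P[1]; print(P.mean(0),np.degrees(np.arctan2(d[1],d[0])),np.linalg.norm(d))
h=P.mean(0); a=np.degrees(np.arctan2(d[1],d[0]))-90
rel([h[0],h[1],120],a); rel([h[0],h[1],15],a)
E
```

```text
[array([315.20547945, 153.00273973]), array([314.81884058, 281.21376812])]
[622.04760186  53.92638515  12.        ] 83.80663754650125 140.55195290235832
t 3.75 pos [ 505.4 -208.6  222.7] yang -6.12 F [-0.  -0.2 -0.4] q6 -0.31
shift [273.4  88.  102.8] turn [ 0.0002 -0.0003  0.0012]
t 3.75 pos [ 505.4 -208.6  222.7] yang -6.12 F [-0.  -0.2 -0.4] q6 -0.31
shift [273.4  88.  207.8] turn [ 0.0002 -0.0003  0.0012]
```

```bash
python3 -m creep '[{"translation":[35,11,0],"angular":[0,0,0],"jaw":1},{"translation":[85,27,0],"angular":[0,0,0],"jaw":1},{"translation":[138,44,0],"angular":[0,0,0],"jaw":1},{"translation":[190,61,10],"angular":[0,0,0],"jaw":1},{"translation":[235,76,35],"angular":[0,0,0],"jaw":1},{"translation":[263,84.5,65],"angular":[0,0,0],"jaw":1},{"translation":[273.5,88,90],"angular":[0,0,0],"jaw":1},{"translation":[273.5,88,103],"angular":[0,0,0],"jaw":1}]'
python3 - <<'E'
from h import *
rel([622,53.9,15],-6.2)
E
```

```text
t: 4.75
ee_pos: [621.2, 54.9, 118.0]
orientation: [-2.334, -2.101, 0.002]
ft_force: [-0.7, 0.4, 0.0]
width: 87.5
grasp_force: 0.0
t 4.75 pos [621.2  54.9 118. ] yang -6.01 F [-0.7  0.4  0. ] q6 0.17
shift [ -0.9   1.1 103. ] turn [-0.002   0.0002  0.0034]
```

```bash
python3 -m creep '[{"translation":[0,0,20],"angular":[0,0,0.003],"jaw":1},{"translation":[-0.5,0.5,45],"angular":[0,0,0.003],"jaw":1},{"translation":[-0.5,0.5,70],"angular":[0,0,0.003],"jaw":1},{"translation":[-0.5,0.5,90],"angular":[0,0,0.003],"jaw":1},{"translation":[-0.5,0.5,100],"angular":[0,0,0.003],"jaw":1},{"translation":[-0.5,0.5,103],"angular":[0,0,0.003],"jaw":1},{"translation":[-0.5,0.5,103],"angular":[0,0,0.003],"jaw":0.8},{"translation":[-0.5,0.5,103],"angular":[0,0,0.003],"jaw":0.5}]' && python3 -m creep '[{"translation":[0,0,0],"angular":[0,0,0],"jaw":0.4},{"translation":[0,0,0],"angular":[0,0,0],"jaw":0.3},{"translation":[0,0,0],"angular":[0,0,0],"jaw":0.3},{"translation":[0,0,0],"angular":[0,0,0],"jaw":0.3},{"translation":[0,0,0],"angular":[0,0,0],"jaw":0.3},{"translation":[0,0,-10],"angular":[0,0,0],"jaw":0.3},{"translation":[0,0,-30],"angular":[0,0,0],"jaw":0.3},{"translation":[0,0,-60],"angular":[0,0,0],"jaw":0.3}]'
```

```text
t: 5.75
ee_pos: [622.9, 52.2, 17.5]
orientation: [2.341, 2.094, 0.002]
ft_force: [-0.1, 0.1, -0.1]
width: 71.6
grasp_force: 0.0
t: 6.75
ee_pos: [621.8, 52.1, 77.6]
orientation: [-2.341, -2.094, 0.002]
ft_force: [0.5, 0.5, -1.7]
width: 39.9
grasp_force: 30.0
```

Gripped at 39.9 mm with 30 N. Next I'll lift further and move over the spindle.

```bash
python3 - <<'E'
from h import *
rel([521.8,-162.9,150],-37.6)
E
```

```text
t 6.75 pos [621.8  52.1  77.6] yang -6.36 F [ 0.5  0.5 -1.7] q6 0.18
shift [-224.8  -75.7  -72.2] turn [-1.100e-03  5.000e-04  5.452e-01]
```

```bash
python3 -m creep '[{"translation":[-8,-3,-30],"angular":[0,0,0],"jaw":0.3},{"translation":[-40,-14,-60],"angular":[0,0,0.09],"jaw":0.3},{"translation":[-85,-29,-72],"angular":[0,0,0.19],"jaw":0.3},{"translation":[-130,-44,-72],"angular":[0,0,0.3],"jaw":0.3},{"translation":[-175,-59,-72],"angular":[0,0,0.42],"jaw":0.3},{"translation":[-208,-70,-72],"angular":[0,0,0.51],"jaw":0.3},{"translation":[-225,-76,-72],"angular":[0,0,0.545],"jaw":0.3},{"translation":[-225,-76,-72],"angular":[0,0,0.545],"jaw":0.3}]'
python3 - <<'E'
from h import *
rel([521.8,-162.9,150],-37.6)
a,_=snap('wrist'); 
ci=ctrl.camera_info('wrist')
b,cs=snap('scene'); c,cd=snap('side')
rel([521.8,-162.9,150],-37.6)
f=lambda x:cv2.resize(x,(400,300))
z=lambda im,l,t:cv2.resize(im[t:t+150,l:l+200],(400,300),interpolation=cv2.INTER_CUBIC)
cv2.imwrite('pics/h1.png',np.vstack([np.hstack([f(a),z(b,140,110)]),np.hstack([z(c,300,190),a[300:,120:520][:150].repeat(2,0)[:300]])])[:,:,::-1])
cv2.imwrite('pics/hw.png',a[:,:,::-1]);cv2.imwrite('pics/hs.png',b[:,:,::-1]);cv2.imwrite('pics/hd.png',c[:,:,::-1])
E
```

```text
t: 7.75
ee_pos: [521.9, -163.6, 149.4]
orientation: [2.819, 1.386, 0.001]
ft_force: [0.1, 0.3, -2.2]
width: 39.8
grasp_force: 30.0
t 7.75 pos [ 521.9 -163.6  149.4] yang -37.63 F [ 0.1  0.3 -2.2] q6 0.33
shift [ 0.5 -0.5 -0.6] turn [ 0.0007 -0.0004 -0.0005]
t 7.9 pos [ 522.4 -162.1  148.9] yang -37.49 F [-0.1  0.  -1.4] q6 0.33
shift [-1.  -0.  -1.1] turn [ 0.0003 -0.0004  0.002 ]
```

View pics/h1.png

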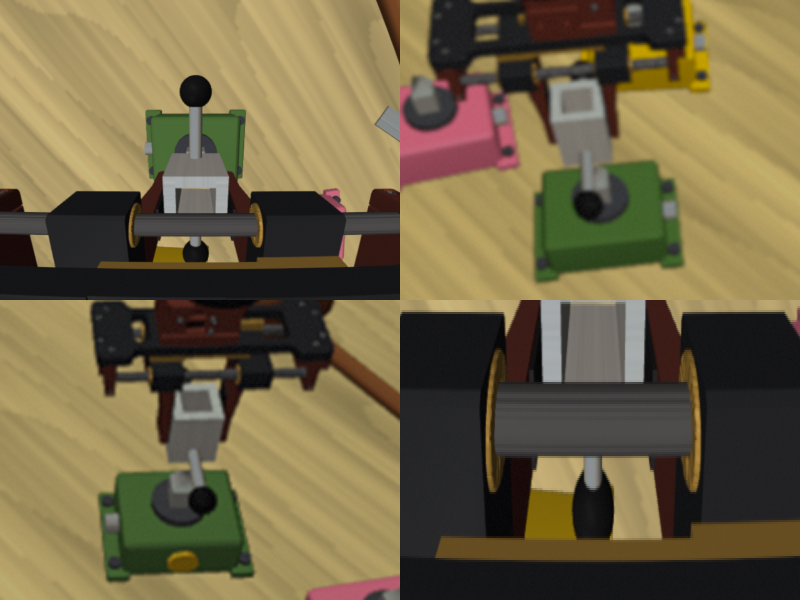

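The handle is held square, its sides parallel to the case, over the spindle. The wrist panel shows the near ball at full-image (312,146). I'll check how far along the bar the hub sits in the grip.

```bash
python3 - <<'E'
from h import *
im=cv2.imread('pics/hw.png'); ci=ctrl.camera_info('wrist'); o=ctrl.get_obs()
m=(im.max(2)<45).astype(np.uint8); m[:,:270]=0;m[:,350:]=0;m[:100]=0;m[190:]=0
n,l,s,c=cv2.connectedComponentsWithStats(m); k=1+s[1:,4].argmax(); print(c[k],s[k])
R=Ro.from_rotvec(o['orientation']).as_matrix()
for dz in (0,2,4,6):
    p=onz(ci,[c[k]],o['ee_pos'][2]-dz)[0]; print(dz,(R.T@(p-o['ee_pos'])).round(1))
# apparent diameter -> range check
print(o['ee_pos'])
# predicted world hub/ball check in scene and side: far/near ball
for n_,f in (('scene','hs.png'),('side','hd.png')):
    I=cv2.imread('pics/'+f);C=ctrl.camera_info(n_)
    q=o['ee_pos']+R@np.array([70,0,3]); pr=proj(C,[q])[0]; l0,t0=(pr-14).astype(int)
    M=(I[t0:t0+28,l0:l0+28].max(2)<45).astype(np.uint8); N,L,S,CC=cv2.connectedComponentsWithStats(M); kk=1+S[1:,4].argmax()
    print(n_,pr.round(1),CC[kk]+[l0,t0],S[kk])
    u=CC[kk]+[l0,t0]; print([(R.T@(onz(C,[u],o['ee_pos'][2]-d)[0]-o['ee_pos'])).round(1).tolist() for d in (0,4)])
E
```

```text
[312.73843859 145.90999503] [ 288  121   50   50 2011]
0 [71.8 -0.1  0. ]
2 [71.9 -0.2  2. ]
4 [71.9 -0.2  4. ]
6 [71.9 -0.2  6. ]
[ 522.44531865 -162.13573217  148.90280084]
scene [233.6 211.3] [233.93888889 212.65555556] [  8   9  15  15 180]
[[74.8, -0.8, 0.0], [71.9, -0.3, 4.0]]
side [389.4 227.8] [383.84375   228.8203125] [  0   8  22  20 256]
[[64.9, -11.1, 0.0], [68.8, -10.1, 4.0]]
```

```bash
python3 - <<'E'
from h import *
v=[]
for k in range(8): ctrl.get_image('wrist'); v.append(ctrl.get_obs()['ee_pos'])
v=np.array(v); print(v.mean(0).round(2),v.std(0).round(2))
a=np.radians(-37.6);y=np.array([np.cos(a),np.sin(a)]);x=np.array([-y[1],y[0]])*1
x=np.cross(np.r_[y,0],[0,0,-1])[:2]
d=np.array([521.8,-162.9])-1.7*x-v.mean(0)[:2]; print('shift',d@x,d@y)
E
```

```text
[ 522.18 -162.3   148.62] [0.16 0.25 0.07]
shift -2.4077792855502134 0.06255796990002516
```

```bash
python3 -m creep '[{"translation":[-2.4,0,5],"angular":[0,0,0],"jaw":0.3},{"translation":[-2.4,0,15],"angular":[0,0,0],"jaw":0.3},{"translation":[-2.4,0,25],"angular":[0,0,0],"jaw":0.3},{"translation":[-2.4,0,32],"angular":[0,0,0],"jaw":0.3},{"translation":[-2.4,0,38],"angular":[0,0,0],"jaw":0.3},{"translation":[-2.4,0,43],"angular":[0,0,0],"jaw":0.3},{"translation":[-2.4,0,48],"angular":[0,0,0],"jaw":0.3},{"translation":[-2.4,0,50],"angular":[0,0,0],"jaw":0.3}]'
python3 - <<'E'
from h import *
for n in ('side','scene'):
    im,_=snap(n)
    globals()[n]=im
rel([520.8,-164.2,77],-37.6)
z=lambda im,l,t:cv2.resize(im[t:t+150,l:l+130],(390,450),interpolation=cv2.INTER_CUBIC)
cv2.imwrite('pics/ins.png',np.hstack([z(scene,180,120),z(side,325,200)])[:,:,::-1])
E
```

```text
t: 9.3
ee_pos: [520.3, -164.9, 98.4]
orientation: [-2.818, -1.387, 0.0]
ft_force: [-2.1, 1.6, -2.0]
width: 40.1
grasp_force: 30.0
t 9.4 pos [ 520.3 -164.9   98.5] yang -37.58 F [ 0.6  0.2 -2.7] q6 0.33
shift [ 0.8 -0.  21.5] turn [-0.0002  0.0001  0.0003]
```

View pics/ins.png

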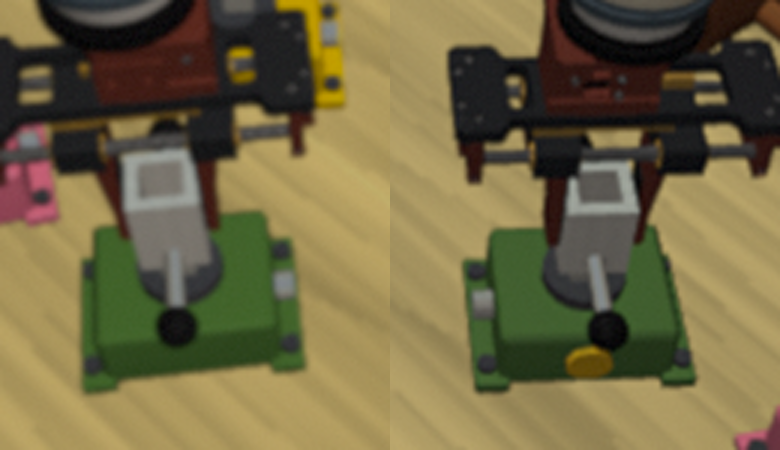

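Both views show the hub sunk over the spindle, with no reaction force and the pads still gripping at 30 N. I'll go down to just above the collar.

```bash
python3 -m creep '[{"translation":[0.4,0,3],"angular":[0,0,0],"jaw":0.3},{"translation":[0.4,0,6],"angular":[0,0,0],"jaw":0.3},{"translation":[0.4,0,9],"angular":[0,0,0],"jaw":0.3},{"translation":[0.4,0,12],"angular":[0,0,0],"jaw":0.3},{"translation":[0.4,0,15],"angular":[0,0,0],"jaw":0.3},{"translation":[0.4,0,18],"angular":[0,0,0],"jaw":0.3},{"translation":[0.4,0,20],"angular":[0,0,0],"jaw":0.3},{"translation":[0.4,0,20],"angular":[0,0,0],"jaw":0.3}]'
```

```text
t: 10.4
ee_pos: [520.5, -164.6, 78.5]
orientation: [-2.818, -1.387, 0.0]
ft_force: [-0.3, -0.3, -2.4]
width: 40.0
grasp_force: 30.0
```

```bash
python3 -m creep '[{"translation":[0,0,1],"angular":[0,0,0],"jaw":0.3},{"translation":[0,0,2],"angular":[0,0,0],"jaw":0.3},{"translation":[0,0,2],"angular":[0,0,0],"jaw":0.5},{"translation":[0,0,2],"angular":[0,0,0],"jaw":0.6},{"translation":[0,0,2],"angular":[0,0,0],"jaw":0.75},{"translation":[0,0,2],"angular":[0,0,0],"jaw":0.9},{"translation":[0,0,2],"angular":[0,0,0],"jaw":1},{"translation":[0,0,2],"angular":[0,0,0],"jaw":1}]' && python3 -m creep '[{"translation":[0,0,0],"angular":[0,0,0],"jaw":1},{"translation":[0,0,-10],"angular":[0,0,0],"jaw":1},{"translation":[0,0,-25],"angular":[0,0,0],"jaw":1},{"translation":[0,0,-50],"angular":[0,0,0],"jaw":1},{"translation":[0,0,-80],"angular":[0,0,0],"jaw":1},{"translation":[0,0,-110],"angular":[0,0,0],"jaw":1},{"translation":[0,0,-130],"angular":[0,0,0],"jaw":1},{"translation":[0,0,-130],"angular":[0,0,0],"jaw":1}]'
python3 - <<'E'
from h import *
for n in ('side','scene','wrist'):
    im,ci=snap(n)
    globals()[n]=im
    print(n,proj(ci,[[521.8,-162.9,115],[521.8,-162.9,60]]).round(1).tolist())
    bl=[[521.8+s*70*np.cos(np.radians(52.4)),-162.9+s*70*np.sin(np.radians(52.4)),72] for s in (1,-1)]
    print(' home balls',proj(ci,bl).round(1).tolist())
    m=(im.max(2)<45).astype(np.uint8)
    for q in proj(ci,bl):
        x,y=(q-15).astype(int)
        N,L,S,C=cv2.connectedComponentsWithStats(m[max(y,0):y+30,max(x,0):x+30])
        print('  seen',[(C[k]+[x,y]).round(1).tolist()+[int(S[k,4])] for k in range(1,N) if S[k,4]>40])
z=lambda im,l,t:cv2.resize(im[t:t+150,l:l+130],(260,300),interpolation=cv2.INTER_CUBIC)
cv2.imwrite('pics/fin.png',np.hstack([z(scene,180,120),z(side,325,200),cv2.resize(wrist,(280,300))])[:,:,::-1])
E
```

```text
t: 11.4
ee_pos: [520.7, -164.6, 76.7]
orientation: [2.819, 1.387, 0.0]
ft_force: [0.1, 0.3, -0.1]
width: 87.1
grasp_force: 0.0
t: 12.4
ee_pos: [521.9, -165.0, 209.2]
orientation: [2.816, 1.386, 0.005]
ft_force: [-1.4, 0.3, -0.8]
width: 88.0
grasp_force: 0.0
side [[393.0, 268.7], [389.5, 288.0]]
 home balls [[385.2, 255.4], [395.9, 315.9]]
  seen [[384.8, 255.6, 66]]
  seen [[396.2, 317.3, 153]]
scene [[234.8, 188.2], [239.3, 207.3]]
 home balls [[240.1, 236.2], [236.9, 173.3]]
  seen [[240.1, 236.1, 139]]
  seen [[236.6, 171.9, 64]]
wrist [[313.2, 244.7], [313.1, 229.2]]
 home balls [[313.2, 148.9], [313.1, 306.4]]
  seen [[313.0, 149.1, 598]]
  seen [[313.1, 307.5, 436]]
```

View pics/fin.png

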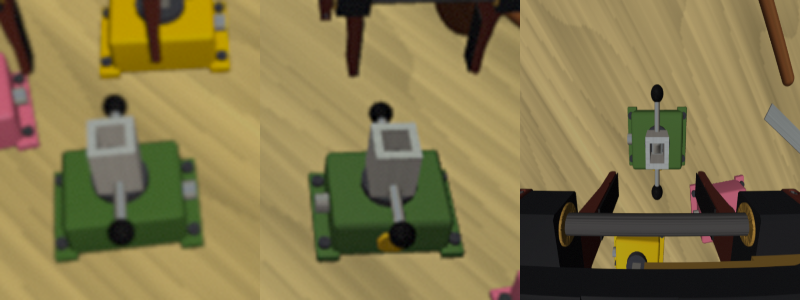

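All three views show the handle upright and seated on the collar. The ball pixels match the home prediction within about 1.5 px, and the gripper is clear.

```bash
python3 -c "
from workcell import ctrl
print(ctrl.close_job())"
```

```text
the job is handed in; nothing more can be done
None
```

The square-holed handle is on the green gearbox's spindle, seated on the collar and released. The round-holed handle was not touched, and the job was handed in at about 12.5 s of the 42 s allowed; no verdict came back.

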